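# Zero the lacquer gauge and hold it on the boat's foredeck

### The job

Take the paint-thickness gauge out of its stand, zero it by holding it upright for a second on the middle of the steel zero block with its sprung tip pressed gently in about half way, then hold it inside the inked ring on the boat's sloping foredeck, square to that sloping surface, again with the tip pressed gently in about half way. Finish while still holding the gauge there in the gripper, pressing steadily: do not put it down or let go. Leave the phoenix head, the dish and the brush where they are.

Things in the scene. Friction and masses are not known exactly. Their poses are not given: they have to be found in the camera images.
- gauge: Loose 0.12 kg pen gauge, tip down in the stand. z: its axis, up from the tip. Origin on the axis under its collar (38 mm wide, z 0 to 6 mm) that rests on the stand. Above: black square grip 24 x 24 mm (sides along x, y), z 6 to 52 mm, cap to 56. Below: nose, 18 mm diameter, to z = -40 mm, then sprung tip, 10 mm diameter, to -60. Lifts straight out; clears the stand after 65 mm.
- plunger (a joint): How far the sprung tip is pushed into the nose, m: 0 free, 0.012 fully in (rigid stop). Force along the axis is 0.6 N + 300 N/m times the travel (about 2.4 N at half travel, 0.006).
- gauge_foot (a point): Centre of the flat end face of the sprung tip; at gauge z = -60 mm with the tip free; moves with the tip.
- stand: Wooden block 70 x 70 x 72 mm fixed to the table with one hole of 27 mm diameter in the middle of its top, 66 mm deep, which holds the gauge; origin at the centre of its underside, z up.
- zero_block: Fixed to the table: plywood foot 80 x 80 x 10 mm with a bare steel disc, 56 mm diameter and 20 mm thick, on it; origin at the centre of the underside, z up. One of stand and zero block is on the left of the hull, the other on the right; which is which varies.
- zero_top (a point): Centre of the flat level top of the steel disc, 30 mm above the table.
- hull: Vermilion wooden boat hull, 390 mm long over its end posts, 110 mm wide, main deck at 85 mm, end posts up to 125 mm, fixed to the table on chocks. Origin on the table under the middle of the hull, x axis to the bow, z up. The foredeck at the bow end is the only sloping surface.
- foredeck: Rigid flat board 108 mm (its x, to the bow and up) by 74 mm (its y) on the hull, rising to the bow by 20 degrees. Origin on its surface at the centre of the inked ring (27 mm inside, 31 mm outside diameter, centre dot), 80 mm from the hull origin towards the bow, 108 mm above the table. z axis: the surface's outward normal.
- phoenix_head: Gold-leafed phoenix head on a round foot 72 mm wide, about 130 mm tall, loose; not to be disturbed. Origin at the centre of its underside.
- dish: Blue glazed dish 84 mm wide, 24 mm high, loose; not to be disturbed. Origin at the centre of its underside.
- brush: Flat hog-bristle brush, bamboo handle, 200 mm long, 36 mm wide, 19 mm high, lying loose; not to be disturbed. Origin under its middle, x along it to the bristles.
Not all that is in view belongs to the job. Of the things that look like the zero_block, the smallest one is meant.

How it is judged:
On the way:
1. the gauge is held upright on the middle of the zero block, its tip pressed in part way (distance between gauge_foot and zero_top below 0.013 m and angle between gauge's own z axis and vertical below 0.14 rad and value of joint plunger between 0.0025 and 0.0098 m and contact force between gauge and zero_block above 0.5 N and contact force between the fingers and gauge above 1 N), for 0.5 s.
At the end, for the whole second after the job is handed in: Through the last second the gripper holds the gauge still with its tip's end within 9.5 mm of the ring's centre, its axis within 0.14 rad (8 degrees) of the foredeck's normal, the sprung tip pressed in between 2.5 and 9.8 mm (of 12) against the hull, with under 6 N (distance between gauge_foot and foredeck below 0.0095 m and angle between the z axis of gauge and the z axis of foredeck, either way round below 0.14 rad and value of joint plunger between 0.0025 and 0.0098 m and contact force between gauge and hull between 0.5 and 6 N and contact force between the fingers and gauge above 1 N and linear speed of gauge below 0.03 m/s); the arm keeps its last pose, push and grip.
It fails at once if the gauge is pressed hard on the lacquer (contact force between gauge and hull above 15 N).
It fails at once if the gauge is pressed hard on the zero block (contact force between gauge and zero_block above 15 N).
It fails at once if the phoenix head is disturbed (distance of phoenix_head from where it was at the start of the episode above 0.02 m).
It fails at once if the dish is disturbed (distance of dish from where it was at the start of the episode above 0.02 m).
It fails at once if the brush is disturbed (distance of brush from where it was at the start of the episode above 0.02 m).
It also fails if it takes over 54 s, if anything falls off the work surface, if the arm or the gripper's body presses on something with over 40 N, if the wrist force passes 120 N, or if a joint passes its speed limit or range.

### The arm

A 7-joint arm with a two-finger parallel gripper is mounted at the origin on the work surface. World frame = base frame: x ahead of the robot, y to its left, z up, the work surface at z = 0. Lengths are in m, angles in rad, forces in N, time in s.
With the tool pointing down it reaches from about 0.4 to 0.875 m from the base axis. Payload 19.3 kg.
Tool frame: the origin (TCP) lies on the centre line of the jaws, within the pads' length; the fingertips stand 14 mm ahead of it and the grasp point (between the pads) lies 5 mm behind it; x points along the fingers, y is the direction in which the jaws open and shut, and the axes are right-handed (so a half turn about x gives the same grasp; the last joint's range is limited). The gripper opens to 85 mm and grips with 20 to 120 N. Pads are 22 mm wide; open, the fingers measure 114 mm over their backs; the gripper's body (76 mm by 85 mm) begins 54 mm behind the grasp point. The pads swing forward as they close: fully open they stand 13 mm farther back than shut.
Start: joints at [-1.178, 0.521, -0.036, 1.599, 0.021, 1.021, -0.113], TCP at [0.279, 0.559, 0.245] pointing down, gripper open.
Joint ranges: [-2.91, 2.91], [-0.3, 2.13], [-1.5, 1.42], [0.17, 2.43], [-1.26, 4.41], [0.16, 1.93], [-2.52, 2.52]. Speed limits (rad/s): [1.89, 1.89, 2.39, 2.39, 3.01, 3.01, 3.01].

### API

Orientations are given as [roll, pitch, yaw] about the fixed x, y, z axes, in that order (R = Rz(yaw) Ry(pitch) Rx(roll)).
In Python, from workcell import monitor, optics, bot gives the robot as it stands.
- The arm moves only by the tool arm_command, never from a script. Its arguments are lists of equal length, an entry for each row: "delta_pos": the shift along the tool's x, y, z as a fraction of full scale, a list of three; "rotation": the turn, a rotation vector about the tool's x, y, z as a fraction of full scale, a list of three. In form: {"delta_pos": [[dx, dy, dz], ...], "rotation": [[wx, wy, wz], ...]}. A call has 1 to 10 rows; each row shifts and turns the pose as measured when the row begins, along the tool's axes as they then stand; what a row does not reach is not made up. Full scale, the value 1, is 30 mm for a shift and 6 degrees for a turn. A row lasts 1/10 s, in which the tool goes at most 50 mm and 8.59 degrees, less where a joint would pass 70% of its speed; a pose out of reach is approached as far as the arm can. A call with a number of a shift or a turn outside -1 to 1 is refused whole. A call with a gripper value outside its range is refused whole. "gripper" is the closure, from -1 (fully open) to 1 (shut), so that 0 is half open, set as the call begins (left out, the last holds). The fingers move at their own pace and stop on an object; "grip_force" is the grip in N (left out, the last holds). Time passes only in rows, so rows that do not move let the fingers close. It gives the time, the measured TCP pose, the force and the opening at its end, in the units of the state.
- monitor.observe(): the state, without advancing time (a new reading comes with each control period).
- optics.grab_frame(name): name is "scene" or "top" or "wrist"; returns the picture (400x640x3 uint8, red, green, blue); there is no depth.
- optics.camera_params(name): a dict with "fx", "fy", "cx", "cy" (pixels), "dist_coeffs" ([k1, k2, p1, p2, k3] as OpenCV has them; the pictures are not rectified), "origin" and "rotation" of the camera in the world. Camera axes: x right, y down, z forward; pixel columns grow to the right and rows downward; lengths in m; the calibration is good to about 2 mm. A picture is of the moment at which its call begins: read the wrist's pose just before it. camera_params takes no time and is no camera call; for the wrist camera it gives the pose at the moment of the call.
- bot.job_done(): hands the job in, once; it reports no verdict.
The state is a dict: "clock": time; "qpos": joint angles; "qd": joint speeds; "joint_efforts": joint torques, N m; "position": TCP position; "tool_rot": TCP orientation; "force": force on the tool from outside, world axes, zero at the start; "moment": the same for the moment, N m; "grip_width": finger opening in m.
Only numpy, scipy, OpenCV 4.12 (cv2) and the standard library are available. Lean on these libraries where they do the work, as an engineer would, in place of code of your own. Each camera call takes 0.05 s, during which the arm holds its last target. There are 200 camera calls.

## Working session

There is one attempt and no reset: what is moved stays moved. The work goes in short steps, Python scripts to look and compute and a tool call to move; the robot and the scene stay as the last step left them, time stands still between calls to the robot, and variables do not carry over. Pictures are saved under pics/ and viewed, about 8 in all and at most 12, crops included, and the job is handed in when it is done.

Besides the shell and the picture viewer there is one more tool, called after "Call:" as name(argument=value, ...) on one line, values as JSON. arm_command: Moves the arm, as the interface text tells. Its arguments: {"type":"object","properties":{"delta_pos":{"type":"array","items":{"type":"array","items":{"type":"number"}}},"rotation":{"type":"array","items":{"type":"array","items":{"type":"number"}}},"gripper":{"type":"number"},"grip_force":{"type":"number"}},"required":["delta_pos","rotation"]}

```bash
mkdir -p pics; python3 - <<'E'
from workcell import monitor, optics, bot
import cv2
print(monitor.observe())
for n in ("scene","top"):
    cv2.imwrite(f"pics/{n}0.png",optics.grab_frame(n)[:,:,::-1]); print(n,optics.camera_params(n))
print(optics.camera_params("wrist"))
E
```

```text
{'clock': 0.0, 'qpos': array([-1.17818794,  0.52203586, -0.0363755 ,  1.60002477,  0.02119664,
        1.02110744, -0.11278384]), 'qd': array([-1.19568350e-03, -2.68947637e-04, -2.48031789e-04,  1.00611797e-03,
       -1.09562519e-05, -4.99633321e-04,  9.37454603e-04]), 'joint_efforts': array([ 6.77204844e-04, -9.27104974e+01,  1.98045239e+00, -3.69926727e+01,
        1.79423840e-02,  8.29517405e-03,  4.94807352e-05]), 'position': array([0.2788958 , 0.55894432, 0.24470557]), 'tool_rot': array([-1.5209819 ,  1.56960556, -1.98374383]), 'force': array([ 0.22811849, -0.01361121, -0.16068996]), 'moment': array([-0.04340855,  0.04981499, -0.05100264]), 'grip_width': 0.08569946974798792}
scene {'fx': 464.23338408487064, 'fy': 464.23338408487064, 'cx': 320.93340384529233, 'cy': 202.79584787031203, 'dist_coeffs': array([-0.13324507,  0.        ,  0.        ,  0.        ,  0.        ]), 'origin': array([ 1.12267435, -0.52919146,  0.91259549]), 'rotation': array([-2.33619231,  0.00548309,  0.7773679 ])}
top {'fx': 373.0627129791373, 'fy': 373.0627129791373, 'cx': 322.03883476753043, 'cy': 202.1308646336251, 'dist_coeffs': array([0.01326482, 0.        , 0.        , 0.        , 0.        ]), 'origin': array([0.44775953, 0.04588898, 1.1887795 ]), 'rotation': array([-3.09679005,  0.00890985, -1.5743164 ])}
{'fx': 280.99623642217887, 'fy': 280.99623642217887, 'cx': 325.4056145432166, 'cy': 202.1539234690772, 'dist_coeffs': array([-0.04154458,  0.        ,  0.        ,  0.        ,  0.        ]), 'origin': array([0.22084562, 0.58762896, 0.37265436]), 'rotation': array([2.87974278e+00, 9.88971106e-04, 1.10809167e+00])}
```

View pics/top0.png

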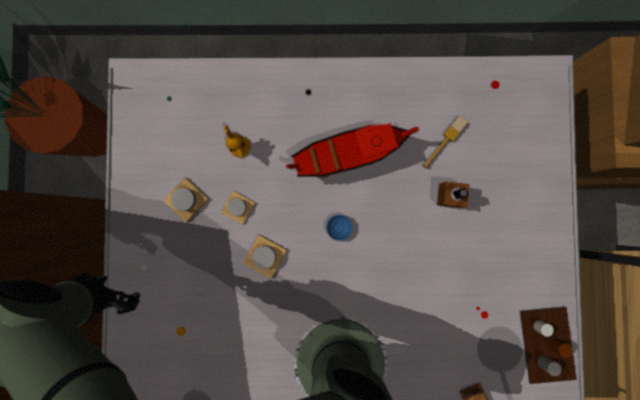

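View pics/scene0.png

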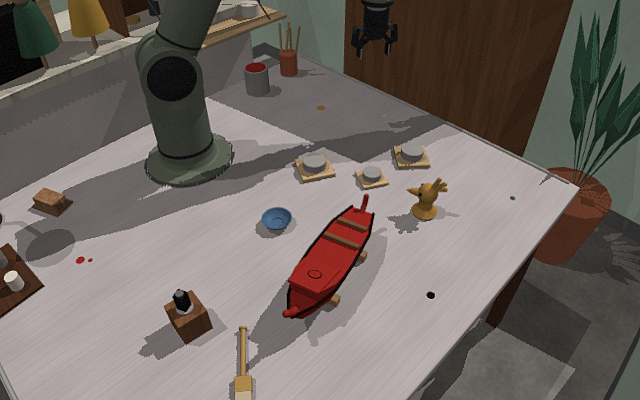

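Top view: the stand with the gauge is at (455,194), and the ring is at (376,141) with the bow to the right. The smallest zero block is the middle one at (238,207). The dish is at (340,228) and the brush at (445,142). Next I'll localise these by ray casting.

```bash
cat > h.py <<'E'
from workcell import monitor, optics, bot
import numpy as np, cv2
from scipy.spatial.transform import Rotation as R
def RM(r): return R.from_euler('xyz',r).as_matrix()
def ray(p,uv):
    K=np.array([[p['fx'],0,p['cx']],[0,p['fy'],p['cy']],[0,0,1]])
    n=cv2.undistortPoints(np.array([[uv]],float),K,p['dist_coeffs'])[0,0]
    return p['origin'],RM(p['rotation'])@np.array([n[0],n[1],1])
def onz(p,uv,z):
    o,d=ray(p,uv); return o+d*(z-o[2])/d[2]
def proj(p,X):
    K=np.array([[p['fx'],0,p['cx']],[0,p['fy'],p['cy']],[0,0,1]])
    M=RM(p['rotation']); q=M.T@(np.array(X)-p['origin'])
    return cv2.projectPoints(q.reshape(1,3),np.zeros(3),np.zeros(3),K,p['dist_coeffs'])[0][0,0]
E
python3 - <<'E'
from h import *
t=optics.camera_params('top'); s=optics.camera_params('scene')
for n,uv,z in [('cap',(461,193),.128),('stand',(453,194),.072),('zero',(237,206),.03),('ring',(376,141),.108),('bowpost',(415,129),.125),('stern',(289,165),.125),('phx',(238,148),.05),('dish',(340,228),.02),('zbA',(183,199),.03),('zbC',(264,256),.03)]:
    print(n,onz(t,uv,z).round(4))
for n,uv,z in [('cap',(181,293),.128),('zero',(371,173),.03),('ring',(315,274),.108)]: print(n,onz(s,uv,z).round(4))
a=cv2.imread('pics/top0.png'); 
c1=cv2.resize(a[95:235,215:335],None,fx=3,fy=3,interpolation=2); c2=cv2.resize(a[95:235,335:480],None,fx=3,fy=3,interpolation=2)
b=cv2.imread('pics/scene0.png'); 
c3=cv2.resize(b[280:345,160:215],(355,420),interpolation=2)
cv2.imwrite('pics/crop.png',np.hstack([c1,c2])); 
E
```

```text
cap [ 0.5197 -0.3389  0.128 ]
stand [ 0.5206 -0.3354  0.072 ]
zero [0.4887 0.3207 0.03  ]
ring [ 0.6741 -0.1026  0.108 ]
bowpost [ 0.7045 -0.2123  0.125 ]
stern [0.6025 0.1496 0.125 ]
phx [0.6667 0.314  0.05  ]
dish [4.191e-01 3.000e-04 2.000e-02]
zbA [0.5112 0.4891 0.03  ]
zbC [0.3337 0.2361 0.03  ]
cap [ 0.5283 -0.343   0.128 ]
zero [0.4917 0.3153 0.03  ]
ring [ 0.6789 -0.1028  0.108 ]
```

View pics/crop.png

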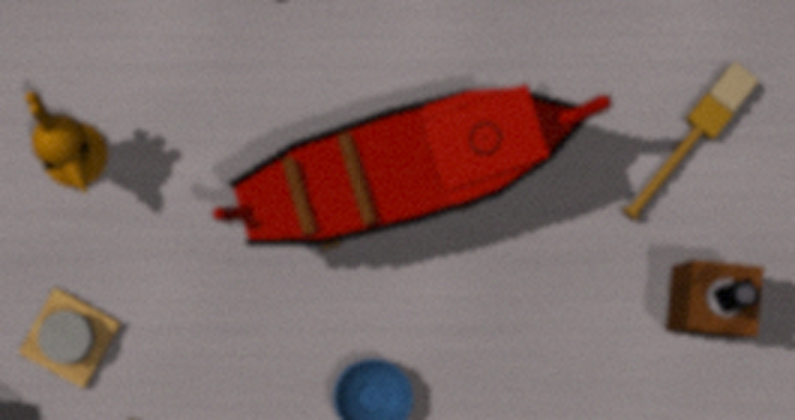

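```bash
cat >> h.py <<'E'
def go(target,rot=None,step=0.8,st=None):
    """print tool-frame shift & rotvec (full-scale units) to target; rot: target matrix"""
    s=st or monitor.observe(); M=RM(s['tool_rot']); d=M.T@(np.array(target)-s['position'])/0.03
    w=np.zeros(3) if rot is None else R.from_matrix(M.T@rot).as_rotvec()/np.radians(6)
    n=max(1,int(np.ceil(max(abs(d).max(),abs(w).max())/step)))
    print('t',round(s['clock'],2),'pos',s['position'].round(4),'F',s['force'].round(2),'w',round(s['grip_width'],4),'\n total',d.round(2),w.round(2),'rows',n,'each',(d/n).round(3),(w/n).round(3))
def down(yaw,sgn=1):
    """tool down, jaw axis y at world yaw"""
    x=np.array([0,0,-1.]); y=np.array([np.cos(yaw),np.sin(yaw),0]); return np.c_[x,y,np.cross(x,y)]
E
python3 - <<'E'
from h import *
s=monitor.observe(); print(RM(s['tool_rot']).round(3)); go((.489,.32,.245)); 
p=optics.camera_params('wrist'); print(RM(s['tool_rot']).T@(p['origin']-s['position']))
E
```

```text
[[-0.     0.446  0.895]
 [-0.001  0.895 -0.446]
 [-1.    -0.001  0.   ]]
t 0.1 pos [0.2789 0.559  0.2448] F [-0.14 -0.02 -0.5 ] w 0.0854 
 total [-0.   -4.    9.82] [0. 0. 0.] rows 13 each [-0.    -0.308  0.756] [0. 0. 0.]
[-0.1278659  -0.00044343 -0.0647493 ]
```

Call:
arm_command(delta_pos=[[0,-0.33,0.8],[0,-0.33,0.8],[0,-0.33,0.8],[0,-0.33,0.8],[0,-0.33,0.8],[0,-0.33,0.8],[0,-0.33,0.8],[0,-0.33,0.8],[0,-0.33,0.8],[0,-0.33,0.8]], rotation=[[0,0,0],[0,0,0],[0,0,0],[0,0,0],[0,0,0],[0,0,0],[0,0,0],[0,0,0],[0,0,0],[0,0,0]], gripper=-1, grip_force=40)

```text
clock: 1.1
position: [0.4517, 0.3578, 0.2415]
tool_rot: [-1.941, 1.564, -2.397]
force: [0.8, 0.1, -0.4]
grip_width: 0.0852
```

Call:
arm_command(delta_pos=[[0,-0.3,0.8],[0,-0.3,0.8],[0,-0.3,0.4],[0,0,0]], rotation=[[0,0,0],[0,0,0],[0,0,0],[0,0,0]])

```text
clock: 1.5
position: [0.4966, 0.3014, 0.2405]
tool_rot: [-1.835, 1.561, -2.295]
force: [-0.5, -0.0, 0.3]
grip_width: 0.0853
```

```bash
python3 - <<'E'
from h import *
go((.489,.32,.245)); p=optics.camera_params('wrist'); f=optics.grab_frame('wrist')[:,:,::-1]
np.save('pw.npy',p,allow_pickle=True); cv2.imwrite('pics/w1.png',f)
go((.515,-.338,.25),down(0))
print(proj(p,(.489,.32,.03)))
E
```

```text
t 1.5 pos [0.4966 0.3014 0.2405] F [-0.47 -0.01  0.32] w 0.0853 
 total [-0.15  0.44 -0.5 ] [0. 0. 0.] rows 1 each [-0.152  0.441 -0.503] [0. 0. 0.]
t 1.55 pos [0.496  0.3026 0.2405] F [-0.8   0.51 -0.63] w 0.0851 
 total [ -0.18 -18.86  10.03] [10.62  0.02  0.09] rows 24 each [-0.007 -0.786  0.418] [0.442 0.001 0.004]
[338.26893045 169.85284265]
```

View pics/w1.png

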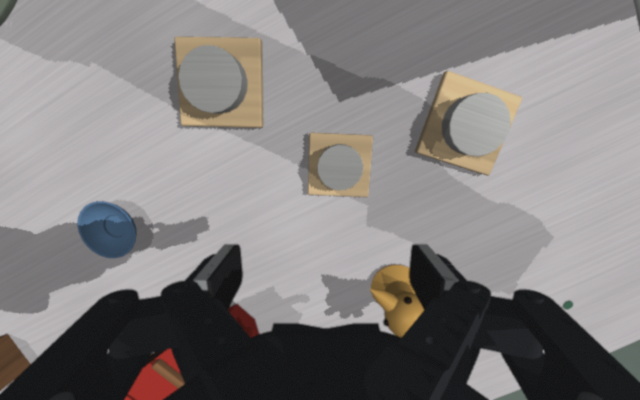

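The wrist view shows the smallest block's disc at (340,168), within 2 px of the prediction, so about (0.489, 0.320). Next I'll rotate the jaws and travel to the stand.

Call:
arm_command(delta_pos=[[0,0,0],[0,0,0],[0,0,0],[0,0,0],[0,0,0],[0,0,0],[0,0,0],[0,0,0],[0,0,0],[0,0,0]], rotation=[[1,0,0],[1,0,0],[1,0,0],[1,0,0],[1,0,0],[1,0,0],[1,0,0],[1,0,0],[1,0,0],[1,0,0]])

```text
clock: 2.55
position: [0.4845, 0.3169, 0.2397]
tool_rot: [-1.478, 1.558, -3.006]
force: [-0.1, 0.7, -0.3]
grip_width: 0.0856
```

```bash
python3 - <<'E'
from h import *
p=np.load('pw.npy',allow_pickle=True).item(); print(onz(p,(340.5,167.5),.03))
go((.515,-.338,.25),down(0))
E
```

```text
[0.48761887 0.32365414 0.03      ]
t 2.55 pos [0.4845 0.3169 0.2397] F [-0.06  0.65 -0.27] w 0.0856 
 total [-0.32  0.09 21.85] [0.4  0.01 0.12] rows 28 each [-0.011  0.003  0.781] [0.014 0.    0.004]
```

Call:
arm_command(delta_pos=[[-0.1,0,1],[-0.1,0,1],[-0.1,0,1],[-0.1,0,1],[-0.1,0,1],[-0.1,0,1],[-0.1,0,1],[-0.1,0,1],[-0.1,0,1],[-0.1,0,1]], rotation=[[0.04,0,0],[0.04,0,0],[0.04,0,0],[0.04,0,0],[0.04,0,0],[0.04,0,0],[0.04,0,0],[0.04,0,0],[0.04,0,0],[0.04,0,0]])

```text
clock: 3.55
position: [0.4856, 0.0268, 0.2689]
tool_rot: [-1.836, 1.554, 2.899]
force: [0.2, -0.2, 0.0]
grip_width: 0.0852
```

```bash
python3 - <<'E'
from h import *
go((.515,-.338,.26),down(0))
E
```

```text
t 3.55 pos [0.4856 0.0268 0.2689] F [ 0.21 -0.18  0.02] w 0.0852 
 total [ 0.23  0.71 12.18] [ 0.22 -0.04  0.16] rows 16 each [0.014 0.044 0.761] [ 0.013 -0.003  0.01 ]
```

Call:
arm_command(delta_pos=[[0,0.05,1],[0,0.05,1],[0,0.05,1],[0,0.05,1],[0,0.05,1],[0,0.05,1],[0,0.05,1],[0,0.05,1],[0,0.05,1],[0,0.05,0.6]], rotation=[[0.02,0,0.01],[0.02,0,0.01],[0.02,0,0.01],[0.02,0,0.01],[0.02,0,0.01],[0.02,0,0.01],[0.02,0,0.01],[0.02,0,0.01],[0.02,0,0.01],[0.02,0,0.01]])

```text
clock: 4.55
position: [0.5092, -0.2568, 0.2668]
tool_rot: [-2.843, 1.559, 1.89]
force: [-0.3, 0.4, -1.0]
grip_width: 0.0854
```

```bash
python3 - <<'E'
from h import *
go((.505,-.338,.26),down(0))
E
```

```text
t 4.55 pos [ 0.5092 -0.2568  0.2668] F [-0.29  0.44 -1.02] w 0.0854 
 total [ 0.2  -0.19  2.71] [ 0.2  -0.11  0.03] rows 4 each [ 0.049 -0.048  0.677] [ 0.049 -0.027  0.008]
```

Call:
arm_command(delta_pos=[[0,0,0.8],[0,0,0.8],[0,0,0.2],[0,0,0]], rotation=[[0.1,-0.05,0],[0.1,-0.05,0],[0,0,0],[0,0,0]])

```text
clock: 4.95
position: [0.5123, -0.3088, 0.2653]
tool_rot: [-2.194, 1.566, 2.522]
force: [0.5, 0.2, 0.5]
grip_width: 0.0852
```

```bash
python3 - <<'E'
from h import *
go((.515,-.338,.26),down(0)); p=optics.camera_params('wrist'); f=optics.grab_frame('wrist')[:,:,::-1]
np.save('pw.npy',p,allow_pickle=True); cv2.imwrite('pics/w2.png',f)
print(proj(p,(.515,-.338,.072)),proj(p,(.515,-.338,.128)))
u,v=proj(p,(.515,-.338,.1)).astype(int); y0=max(0,v-100);x0=max(0,u-130); print(x0,y0)
cv2.imwrite('pics/w2c.png',cv2.resize(f[y0:y0+200,x0:x0+260],None,fx=3,fy=3,interpolation=2))
E
```

```text
t 4.95 pos [ 0.5123 -0.3088  0.2653] F [0.54 0.15 0.53] w 0.0852 
 total [0.18 0.09 0.97] [ 0.03 -0.03  0.04] rows 2 each [0.088 0.043 0.487] [ 0.015 -0.013  0.018]
[327.9292936  208.92115094] [328.15950428 224.62127146]
198 116
```

View pics/w2c.png

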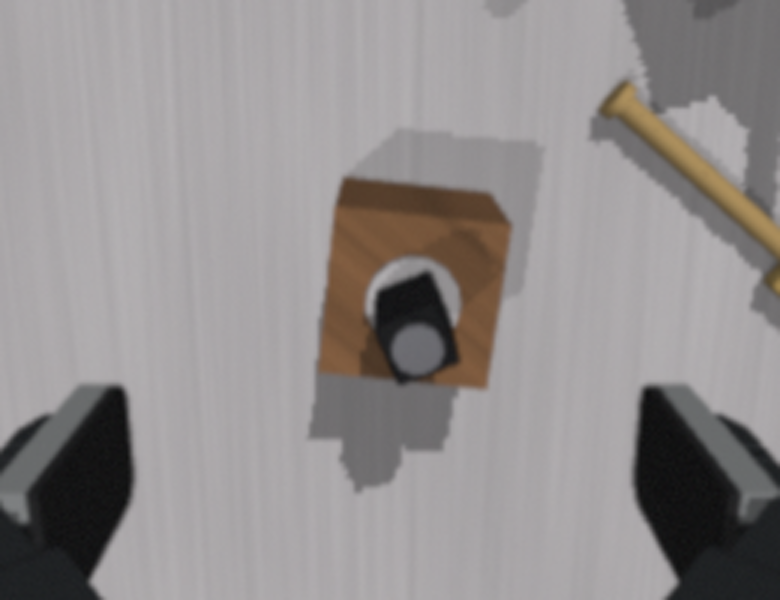

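```bash
python3 - <<'E'
from h import *
p=np.load('pw.npy',allow_pickle=True).item(); c=lambda a,b:(198+a/3,116+b/3)
print('cap',onz(p,c(417,348),.128),'collar',onz(p,c(413,304),.078))
st=np.mean([onz(p,c(*q),.072) for q in [(336,208),(510,226),(486,387),(320,371)]],0); print('stand',st)
for a,b in [((402,383),(458,362)),((402,383),(377,325))]:
    d=onz(p,c(*b),.124)-onz(p,c(*a),.124); print(np.degrees(np.arctan2(d[1],d[0])),np.linalg.norm(d))
E
```

```text
cap [ 0.52393876 -0.3458088   0.128     ] collar [ 0.52413967 -0.3465303   0.078     ]
stand [ 0.52432082 -0.34687287  0.072     ]
22.325336821309445 0.020622061645757774
112.2956921430766 0.022790300618781047
```

Cap, collar and stand centre agree: the gauge is at (0.524, -0.3465) with its grip yawed about 22°.

Call:
arm_command(delta_pos=[[0.2,0,0.2],[0.2,0,0.2],[0.2,0,0.2],[0.2,0,0.2]], rotation=[[-0.9,0,0],[-0.9,0,0],[-0.9,0,0],[-0.9,0,0]])

```text
clock: 5.4
position: [0.519, -0.3245, 0.2413]
tool_rot: [3.049, 1.565, 1.88]
force: [-1.3, 0.1, 0.5]
grip_width: 0.0856
```

```bash
python3 - <<'E'
from h import *
go((.524,-.3465,.17),down(np.radians(22)))
E
```

```text
t 5.4 pos [ 0.519  -0.3245  0.2413] F [-1.28  0.14  0.49] w 0.0856 
 total [ 2.37 -0.13  0.75] [ 0.17 -0.06 -0.  ] rows 3 each [ 0.79  -0.044  0.252] [ 0.056 -0.019 -0.002]
```

Call:
arm_command(delta_pos=[[0.6,-0.05,0.3],[0.6,-0.05,0.3],[0.6,-0.02,0.1],[0.2,0,0.05],[0,0,0]], rotation=[[0.05,-0.03,0],[0.05,-0.03,0],[0.05,0,0],[0,0,0],[0,0,0]])

```text
clock: 5.9
position: [0.5278, -0.3392, 0.1795]
tool_rot: [2.139, 1.567, 0.966]
force: [-0.4, 0.4, 0.3]
grip_width: 0.0854
```

```bash
python3 - <<'E'
from h import *
go((.524,-.3465,.1),down(np.radians(22)))
E
```

```text
t 5.9 pos [ 0.5278 -0.3392  0.1795] F [-0.35  0.44  0.34] w 0.0854 
 total [ 2.65 -0.22  0.18] [ 0.14 -0.02 -0.03] rows 4 each [ 0.662 -0.055  0.045] [ 0.034 -0.006 -0.009]
```

Call:
arm_command(delta_pos=[[0.3,-0.15,0.15],[0.6,-0.05,0.05],[0.6,0,0],[0.4,0,0],[0.2,0,0],[0,0,0]], rotation=[[0.1,0,0],[0,0,0],[0,0,0],[0,0,0],[0,0,0],[0,0,0]])

```text
clock: 6.5
position: [0.5265, -0.3465, 0.1169]
tool_rot: [1.44, 1.563, 0.257]
force: [0.2, 0.4, 0.3]
grip_width: 0.0853
```

```bash
python3 - <<'E'
from h import *
go((.524,-.3465,.1),down(np.radians(22)))
E
```

```text
t 6.5 pos [ 0.5265 -0.3465  0.1169] F [0.23 0.4  0.3 ] w 0.0853 
 total [ 0.56 -0.08 -0.03] [ 0.04  0.01 -0.07] rows 1 each [ 0.563 -0.082 -0.034] [ 0.04   0.009 -0.071]
```

Call:
arm_command(delta_pos=[[0.3,-0.08,-0.03],[0.2,-0.02,0],[0.05,0,0],[0,0,0]], rotation=[[0.04,0,-0.07],[0,0,0],[0,0,0],[0,0,0]])

```text
clock: 6.9
position: [0.5239, -0.3472, 0.1005]
tool_rot: [0.268, 1.568, -0.919]
force: [-0.5, -0.2, -0.3]
grip_width: 0.0852
```

Call:
arm_command(delta_pos=[[0,0,0],[0,0,0],[0,0,0],[0,0,0],[0,0,0],[0,0,0],[0,0,0],[0,0,0],[0,0,0],[0,0,0]], rotation=[[0,0,0],[0,0,0],[0,0,0],[0,0,0],[0,0,0],[0,0,0],[0,0,0],[0,0,0],[0,0,0],[0,0,0]], gripper=1, grip_force=50)

```text
clock: 7.9
position: [0.5242, -0.3475, 0.1014]
tool_rot: [0.422, 1.567, -0.765]
force: [-0.6, -0.1, -0.4]
grip_width: 0.0236
```

```bash
python3 - <<'E'
from h import *
s=monitor.observe();print(s['force'],RM(s['tool_rot']).round(3))
go((.524,-.3465,.25),down(np.radians(22)))
E
```

```text
[-0.62830095 -0.05924666 -0.43056333] [[ 0.003  0.927  0.374]
 [-0.003  0.374 -0.927]
 [-1.     0.002  0.003]]
t 7.9 pos [ 0.5242 -0.3475  0.1014] F [-0.63 -0.06 -0.43] w 0.0236 
 total [-4.95  0.01 -0.02] [-0.01  0.03 -0.01] rows 7 each [-0.708  0.002 -0.002] [-0.001  0.005 -0.002]
```

Call:
arm_command(delta_pos=[[-0.4,0,0],[-0.7,0,0],[-0.8,0,0],[-0.8,0,0],[-0.8,0,0],[-0.8,0,0],[-0.6,0,0],[0,0,0]], rotation=[[0,0,0],[0,0,0],[0,0,0],[0,0,0],[0,0,0],[0,0,0],[0,0,0],[0,0,0]])

```text
clock: 8.7
position: [0.5229, -0.3472, 0.2594]
tool_rot: [0.416, 1.566, -0.772]
force: [0.5, -0.0, -2.0]
grip_width: 0.0233
```

```bash
python3 - <<'E'
from h import *
go((.488,.323,.245),down(np.radians(22)))
E
```

```text
t 8.7 pos [ 0.5229 -0.3472  0.2594] F [ 0.55 -0.   -2.01] w 0.0233 
 total [  0.41   7.26 -21.16] [-0.01  0.04 -0.02] rows 27 each [ 0.015  0.269 -0.784] [-0.001  0.001 -0.001]
```

Call:
arm_command(delta_pos=[[0,0.3,-0.9],[0,0.3,-0.9],[0,0.3,-0.9],[0,0.3,-0.9],[0,0.3,-0.9],[0,0.3,-0.9],[0,0.3,-0.9],[0,0.3,-0.9],[0,0.3,-0.9],[0,0.3,-0.9]], rotation=[[0,0,0],[0,0,0],[0,0,0],[0,0,0],[0,0,0],[0,0,0],[0,0,0],[0,0,0],[0,0,0],[0,0,0]])

```text
clock: 9.7
position: [0.5013, -0.0561, 0.2561]
tool_rot: [-0.481, 1.566, -1.676]
force: [0.6, -0.9, -1.1]
grip_width: 0.0235
```

```bash
python3 - <<'E'
from h import *
go((.488,.323,.235),down(np.radians(22)))
E
```

```text
t 9.7 pos [ 0.5013 -0.0561  0.2561] F [ 0.6  -0.88 -1.06] w 0.0235 
 total [  0.65   4.23 -11.92] [-0.08  0.04  0.02] rows 15 each [ 0.043  0.282 -0.795] [-0.005  0.002  0.001]
```

Call:
arm_command(delta_pos=[[0,0.3,-0.9],[0,0.3,-0.9],[0,0.3,-0.9],[0,0.3,-0.9],[0,0.3,-0.9],[0,0.3,-0.9],[0,0.3,-0.9],[0,0.3,-0.9],[0,0.3,-0.9],[0,0.3,-0.9]], rotation=[[0,0,0],[0,0,0],[0,0,0],[0,0,0],[0,0,0],[0,0,0],[0,0,0],[0,0,0],[0,0,0],[0,0,0]])

```text
clock: 10.7
position: [0.4806, 0.239, 0.2524]
tool_rot: [-1.059, 1.563, -2.255]
force: [0.3, 0.4, -1.0]
grip_width: 0.0234
```

```bash
python3 - <<'E'
from h import *
go((.488,.323,.235),down(np.radians(22)))
E
```

```text
t 10.7 pos [0.4806 0.239  0.2524] F [ 0.29  0.39 -1.02] w 0.0234 
 total [ 0.56  1.26 -2.52] [-0.09  0.03  0.06] rows 4 each [ 0.141  0.315 -0.63 ] [-0.021  0.009  0.015]
```

Call:
arm_command(delta_pos=[[0.2,0.35,-0.8],[0.2,0.35,-0.8],[0.2,0.3,-0.5],[0.2,0.1,-0.1],[0,0,0]], rotation=[[-0.05,0,0.02],[-0.04,0,0.02],[0,0,0],[0,0,0],[0,0,0]])

```text
clock: 11.2
position: [0.4848, 0.3179, 0.2252]
tool_rot: [-0.901, 1.565, -2.083]
force: [-0.2, -0.5, -0.6]
grip_width: 0.0236
```

```bash
python3 - <<'E'
from h import *
go((.488,.323,.16),down(np.radians(22)))
E
```

```text
t 11.2 pos [0.4848 0.3179 0.2252] F [-0.19 -0.51 -0.59] w 0.0236 
 total [ 2.17  0.17 -0.13] [0.05 0.04 0.04] rows 3 each [ 0.724  0.058 -0.042] [0.015 0.012 0.015]
```

Call:
arm_command(delta_pos=[[0.6,0.1,-0.1],[0.6,0.05,-0.05],[0.5,0.05,0],[0.3,0,0],[0,0,0],[0,0,0]], rotation=[[0.05,0.04,0.04],[0,0,0],[0,0,0],[0,0,0],[0,0,0],[0,0,0]])

```text
clock: 11.8
position: [0.491, 0.3176, 0.1647]
tool_rot: [0.116, 1.569, -1.079]
force: [-0.4, -0.2, -2.0]
grip_width: 0.0236
```

```bash
python3 - <<'E'
from h import *
go((.488,.323,.1134),down(np.radians(22)))
p=optics.camera_params('wrist'); s=monitor.observe(); f=optics.grab_frame('wrist')[:,:,::-1]; np.save('pw.npy',p,allow_pickle=True)
cv2.imwrite('pics/w3.png',f)
foot=s['position']+RM(s['tool_rot'])@[.0894,0,0]
print(foot,proj(p,foot),proj(p,(.488,.323,.03)))
b=optics.grab_frame('scene')[:,:,::-1]; cv2.imwrite('pics/s3.png',b)
c=optics.camera_params('scene'); u,v=proj(c,foot).astype(int);print(u,v)
cv2.imwrite('pics/w3c.png',np.hstack([cv2.resize(f[80:280,240:440],(400,400)),cv2.resize(b[v-60:v+40,u-50:u+50],(400,400),interpolation=2)]))
E
```

```text
t 11.8 pos [0.491  0.3176 0.1647] F [-0.44 -0.21 -1.99] w 0.0236 
 total [ 1.71 -0.03 -0.21] [-0.08  0.02 -0.  ] rows 3 each [ 0.57  -0.009 -0.069] [-0.026  0.006 -0.001]
[0.49108013 0.31743105 0.07529976] [325.24642421 209.84711031] [324.43020667 189.9229832 ]
372 160
```

View pics/w3c.png

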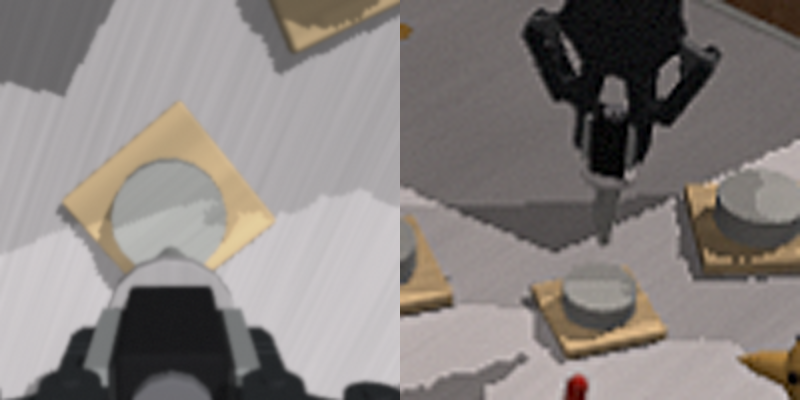

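The disc centre in the wrist view is at about (325,188), against a prediction of (324,190). In the scene view the foot matches its predicted pixel. Descending.

Call:
arm_command(delta_pos=[[0.4,0,-0.15],[0.5,0,-0.08],[0.3,0,0],[0.15,0,0],[0,0,0],[0,0,0]], rotation=[[-0.08,0,0],[0,0,0],[0,0,0],[0,0,0],[0,0,0],[0,0,0]])

```text
clock: 12.5
position: [0.4886, 0.3259, 0.1231]
tool_rot: [1.476, 1.568, 0.292]
force: [0.4, 0.2, -1.5]
grip_width: 0.0236
```

```bash
python3 - <<'E'
from h import *
go((.488,.3235,.1134),down(np.radians(22)))
E
```

```text
t 12.5 pos [0.4886 0.3259 0.1231] F [ 0.44  0.19 -1.55] w 0.0236 
 total [ 0.32 -0.05  0.07] [ 0.03  0.   -0.03] rows 1 each [ 0.322 -0.05   0.066] [ 0.028  0.003 -0.031]
```

Call:
arm_command(delta_pos=[[0.1,-0.05,0.06],[0.1,0,0],[0,0,0]], rotation=[[0,0,-0.03],[0,0,0],[0,0,0]])

```text
clock: 12.8
position: [0.4884, 0.3236, 0.1176]
tool_rot: [1.605, 1.57, 0.421]
force: [-0.8, -0.5, 0.2]
grip_width: 0.0233
```

```bash
python3 - <<'E'
from h import *
go((.488,.3235,.1134),down(np.radians(22)))
E
```

```text
t 12.8 pos [0.4884 0.3236 0.1176] F [-0.8 -0.5  0.2] w 0.0233 
 total [ 0.14 -0.01 -0.  ] [ 0.03 -0.   -0.01] rows 1 each [ 0.139 -0.012 -0.003] [ 0.027 -0.    -0.012]
```

Call:
arm_command(delta_pos=[[0.1,0,0],[0.04,0,0],[0,0,0],[0,0,0]], rotation=[[0,0,0],[0,0,0],[0,0,0],[0,0,0]])

```text
clock: 13.2
position: [0.4886, 0.3237, 0.1135]
tool_rot: [1.748, 1.569, 0.564]
force: [-0.3, -0.3, 1.1]
grip_width: 0.0235
```

```bash
python3 - <<'E'
from h import *
go((.488,.3235,.1134),down(np.radians(22)))
b=optics.grab_frame('scene')[:,:,::-1]; cv2.imwrite('pics/s4.png',b)
E
```

```text
t 13.2 pos [0.4886 0.3237 0.1135] F [-0.27 -0.33  1.12] w 0.0235 
 total [ 0.   -0.02 -0.  ] [ 0.02 -0.   -0.02] rows 1 each [ 0.002 -0.019 -0.002] [ 0.025 -0.003 -0.017]
```

The force change is about 2.4 N, which is half travel. Holding there.

Call:
arm_command(delta_pos=[[0,0,0],[0,0,0],[0,0,0],[0,0,0],[0,0,0]], rotation=[[0,0,0],[0,0,0],[0,0,0],[0,0,0],[0,0,0]])

```text
clock: 13.75
position: [0.4885, 0.3237, 0.1137]
tool_rot: [1.751, 1.569, 0.567]
force: [-1.3, -0.6, 1.7]
grip_width: 0.0235
```

Call:
arm_command(delta_pos=[[0,0,0],[0,0,0],[0,0,0],[0,0,0],[0,0,0],[0,0,0],[0,0,0]], rotation=[[0,0,0],[0,0,0],[0,0,0],[0,0,0],[0,0,0],[0,0,0],[0,0,0]])

```text
clock: 14.45
position: [0.4885, 0.3237, 0.1137]
tool_rot: [1.76, 1.569, 0.576]
force: [-1.1, 0.1, 1.5]
grip_width: 0.0234
```

```bash
python3 - <<'E'
from h import *
fs=[]
for i in range(4): optics.grab_frame('scene'); fs.append(monitor.observe()['force'])
print(np.mean(fs,0).round(2),monitor.observe()['clock'],monitor.observe()['position'])
# hull geometry
t=optics.camera_params('top'); f=optics.grab_frame('top')[:,:,::-1]; cv2.imwrite('pics/top1.png',f)
hsv=cv2.cvtColor(cv2.imread('pics/top0.png'),cv2.COLOR_BGR2HSV)
m=cv2.inRange(hsv,(0,150,90),(8,255,255))|cv2.inRange(hsv,(174,150,90),(180,255,255)); m[:,:270]=0;m[:,430:]=0;m[:100]=0;m[200:]=0
ys,xs=np.nonzero(m)
P=np.array([onz(t,(x,y),.1)[:2] for x,y in zip(xs,ys)]); c=P.mean(0); w,V=np.linalg.eigh(np.cov((P-c).T)); d=V[:,1]; d*=-np.sign(d[1])
print('centroid',c,'yaw',np.degrees(np.arctan2(d[1],d[0])))
pr=(P-c)@d; print(pr.min(),pr.max())
E
```

```text
[-0.85 -0.05  0.94] 14.65 [0.48856317 0.32362982 0.11366645]
centroid [ 0.65269617 -0.02950134] yaw -73.0858171762357
-0.19457459998002694 0.20400760422193695
```

Call:
arm_command(delta_pos=[[-0.3,0,0],[-0.8,0,0],[-0.8,0,0],[-0.8,0,0],[-0.8,0,0],[-0.8,0,0],[-0.5,0,0],[0,0,0]], rotation=[[0,0,0],[0,0,0],[0,0,0],[0,0,0],[0,0,0],[0,0,0],[0,0,0],[0,0,0]])

```text
clock: 15.5
position: [0.4881, 0.323, 0.2668]
tool_rot: [1.729, 1.568, 0.545]
force: [-0.5, 0.6, -2.3]
grip_width: 0.0238
```

```bash
cat >> h.py <<'E'
yh=np.radians(-74); hx=np.array([np.cos(yh),np.sin(yh),0]); n=np.cos(np.radians(20))*np.array([0,0,1])-np.sin(np.radians(20))*hx
ring=np.array([.676,-.103,.108])
def rdeck():
    M=down(np.radians(22)); x0=M[:,0]; ax=np.cross(x0,-n); a=np.arcsin(np.linalg.norm(ax)); return R.from_rotvec(ax/np.linalg.norm(ax)*a).as_matrix()@M
def deck(h,ring=ring): return ring+n*(.0894+h)
E
python3 - <<'E'
from h import *
print(n,deck(.06)); go(deck(.06),down(np.radians(22))); go(deck(.06),rdeck())
E
```

```text
[-0.09427353  0.32877086  0.93969262] [ 0.66191553 -0.05388163  0.24839008]
t 15.5 pos [0.4881 0.323  0.2668] F [-0.5   0.62 -2.28] w 0.0238 
 total [ 0.61  0.63 13.82] [ 0.02 -0.   -0.03] rows 18 each [0.034 0.035 0.768] [ 0.001 -0.    -0.001]
t 15.5 pos [0.4881 0.323  0.2668] F [-0.5   0.62 -2.28] w 0.0238 
 total [ 0.61  0.63 13.82] [ 0.02 -3.32 -0.38] rows 18 each [0.034 0.035 0.768] [ 0.001 -0.184 -0.021]
```

Translate first, then tilt over the deck.

Call:
arm_command(delta_pos=[[0,0.05,0.9],[0,0.05,0.9],[0,0.05,0.9],[0,0.05,0.9],[0,0.05,0.9],[0,0.05,0.9],[0,0.05,0.9],[0,0.05,0.9],[0,0.05,0.9],[0,0.05,0.9]], rotation=[[0,0,0],[0,0,0],[0,0,0],[0,0,0],[0,0,0],[0,0,0],[0,0,0],[0,0,0],[0,0,0],[0,0,0]])

```text
clock: 16.5
position: [0.6039, 0.0731, 0.2601]
tool_rot: [-2.12, 1.566, 2.987]
force: [0.8, -0.0, -1.8]
grip_width: 0.0233
```

```bash
python3 - <<'E'
from h import *
go(deck(.06),rdeck())
E
```

```text
t 16.5 pos [0.6039 0.0731 0.2601] F [ 0.76 -0.03 -1.85] w 0.0233 
 total [0.38 0.16 4.65] [ 0.1  -3.34 -0.33] rows 6 each [0.063 0.027 0.775] [ 0.017 -0.556 -0.055]
```

Call:
arm_command(delta_pos=[[0,0.05,0.9],[0,0.05,0.9],[0,0.05,0.9],[0,0,0.8],[0,0,0.5],[0,0,0],[0,0,0],[0,0,0],[0,0,0],[0,0,0]], rotation=[[0,0,0],[0,0,0],[0,0,0],[0,0,0],[0,0,0],[0,-0.8,-0.1],[0,-0.8,-0.1],[0,-0.8,-0.1],[0,-0.8,0],[0,0,0]])

```text
clock: 17.5
position: [0.6539, -0.0464, 0.2523]
tool_rot: [-0.13, 1.225, -1.31]
force: [-1.0, 0.9, -1.6]
grip_width: 0.0236
```

```bash
python3 - <<'E'
from h import *
go(deck(.04),rdeck())
E
```

```text
t 17.5 pos [ 0.6539 -0.0464  0.2523] F [-0.99  0.91 -1.57] w 0.0236 
 total [0.89 0.16 0.27] [ 0.08 -0.04  0.05] rows 2 each [0.447 0.081 0.136] [ 0.038 -0.02   0.027]
```

Call:
arm_command(delta_pos=[[0.3,0.1,0.2],[0.3,0.05,0.07],[0.3,0,0],[0,0,0],[0,0,0]], rotation=[[0.08,-0.04,0.05],[0,0,0],[0,0,0],[0,0,0],[0,0,0]])

```text
clock: 18.0
position: [0.664, -0.0646, 0.2265]
tool_rot: [-0.108, 1.227, -1.3]
force: [-0.1, -0.8, -1.0]
grip_width: 0.0236
```

```bash
python3 - <<'E'
from h import *
go(deck(.04),rdeck())
c=optics.camera_params('scene')
p=optics.camera_params('wrist'); s=monitor.observe(); f=optics.grab_frame('wrist')[:,:,::-1]; b=optics.grab_frame('scene')[:,:,::-1]
cv2.imwrite('pics/s5.png',b); cv2.imwrite('pics/w5.png',f); np.save('pw.npy',p,allow_pickle=True)
M=RM(s['tool_rot']); foot=s['position']+M@[.0894,0,0]
print('foot',foot,'h',(foot-ring)@n,'ang',np.degrees(np.arccos(-M[:,0]@n)))
print('wrist foot',proj(p,foot),'ring',proj(p,ring)); print('scene foot',proj(c,foot),'ring',proj(c,ring))
v,u=265,315
cv2.imwrite('pics/c5.png',np.hstack([cv2.resize(f[120:320,225:425],(400,400)),cv2.resize(b[v-60:v+40,u-50:u+50],(400,400),interpolation=2)]))
E
```

```text
t 18.0 pos [ 0.664  -0.0646  0.2265] F [-0.1  -0.83 -1.  ] w 0.0236 
 total [-0.14  0.04 -0.09] [-0.04 -0.06  0.02] rows 1 each [-0.141  0.039 -0.088] [-0.045 -0.058  0.022]
foot [ 0.67206145 -0.0935494   0.14235604] h 0.035762501127111344 ang 0.370346490604455
wrist foot [325.23408949 210.30502277] ring [326.87201728 197.3198574 ]
scene foot [315.57691786 259.85427998] ring [313.99616354 273.3091279 ]
```

View pics/c5.png

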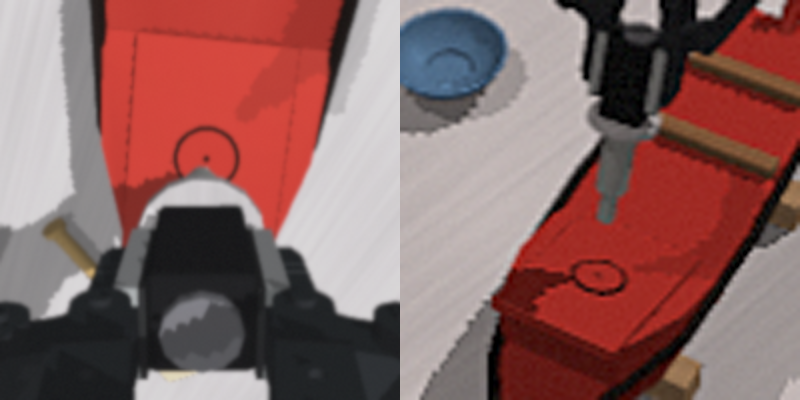

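The wrist view has the ring's dot at full-image (328,199) and the scene view has the ring centre at (315,274). Both are within about 2 px of prediction.

```bash
python3 - <<'E'
from h import *
p=np.load('pw.npy',allow_pickle=True).item(); c=optics.camera_params('scene')
print(onz(p,(328,199),.108),onz(c,(314.7,274.3),.108))
q=lambda a,b:(225+a/2,120+b/2)
def pl(uv):
    o,d=ray(p,uv); return o+d*((ring-o)@n)/(d@n)
d=pl(q(330,49))-pl(q(107,30)); L=np.linalg.norm(d); print('edge',d,L,'hull yaw',np.degrees(np.arctan2(d[1],d[0]))-90, np.degrees(np.arctan2(d[1],d[0]))+90)
for r in [(.6745,-.1035,.108)]:
    go(deck(.008,np.array(r)),rdeck())
E
```

```text
[ 0.67765713 -0.10433957  0.108     ] [ 0.67899229 -0.1038312   0.108     ]
edge [ 0.09457189  0.0288269  -0.00059788] 0.09886955890677512 hull yaw -73.0480078856283 106.9519921143717
t 18.1 pos [ 0.664  -0.0642  0.2268] F [-0.5  -0.8  -0.56] w 0.0233 
 total [ 0.94 -0.01 -0.08] [-0.04 -0.06  0.02] rows 2 each [ 0.469 -0.007 -0.038] [-0.021 -0.028  0.009]
```

```bash
sed -i 's/radians(-74)/radians(-73)/; s/ring=np.array(\[.676,-.103,.108\])/ring=np.array([.678,-.104,.108])/' h.py; python3 - <<'E'
from h import *
go(deck(.006),rdeck())
E
```

```text
t 18.1 pos [ 0.664  -0.0642  0.2268] F [-0.5  -0.8  -0.56] w 0.0233 
 total [ 1.02  0.07 -0.02] [-0.03 -0.06  0.08] rows 2 each [ 0.511  0.035 -0.01 ] [-0.016 -0.031  0.038]
```

Call:
arm_command(delta_pos=[[0.3,0.07,0],[0.4,0,0],[0.2,0,0],[0,0,0],[0,0,0]], rotation=[[-0.03,-0.06,0.08],[0,0,0],[0,0,0],[0,0,0],[0,0,0]])

```text
clock: 18.6
position: [0.669, -0.0726, 0.199]
tool_rot: [-0.083, 1.222, -1.269]
force: [0.2, -1.0, -0.2]
grip_width: 0.0233
```

```bash
python3 - <<'E'
from h import *
go(deck(.0),rdeck()); go(deck(-.006),rdeck())
E
```

```text
t 18.6 pos [ 0.669  -0.0726  0.199 ] F [ 0.18 -0.97 -0.18] w 0.0233 
 total [ 0.24 -0.02 -0.02] [ 0.    0.   -0.02] rows 1 each [ 0.244 -0.017 -0.016] [ 0.005  0.    -0.016]
t 18.6 pos [ 0.669  -0.0726  0.199 ] F [ 0.18 -0.97 -0.18] w 0.0233 
 total [ 0.44 -0.02 -0.02] [ 0.    0.   -0.02] rows 1 each [ 0.444 -0.017 -0.016] [ 0.005  0.    -0.016]
```

```bash
cat >> h.py <<'E'
def avgF(k=5):
    fs=[]
    for i in range(k): optics.grab_frame('scene'); fs.append(monitor.observe()['force'])
    m=np.mean(fs,0); print('F',m.round(2),'along n',round(m@n,2))
E
python3 - <<'E'
from h import *
avgF(6)
E
```

```text
F [ 0.14 -0.14 -1.22] along n -1.21
```

Call:
arm_command(delta_pos=[[0.15,-0.02,-0.02],[0.15,0,0],[0,0,0],[0,0,0]], rotation=[[0,0,0],[0,0,0],[0,0,0],[0,0,0]])

```text
clock: 19.3
position: [0.6695, -0.0751, 0.1904]
tool_rot: [-0.079, 1.222, -1.264]
force: [-0.9, -0.2, -0.4]
grip_width: 0.0235
```

```bash
python3 - <<'E'
from h import *
avgF(6); go(deck(-.006),rdeck())
E
```

```text
F [-0.16  0.01 -0.28] along n -0.24
t 19.6 pos [ 0.6695 -0.075   0.1906] F [ 0.07 -0.16 -0.1 ] w 0.0231 
 total [ 0.15 -0.01  0.  ] [ 0.    0.   -0.03] rows 1 each [ 0.153 -0.012  0.003] [ 0.004  0.002 -0.034]
```

Call:
arm_command(delta_pos=[[0.1,0,0],[0.05,0,0],[0,0,0],[0,0,0],[0,0,0]], rotation=[[0,0,-0.03],[0,0,0],[0,0,0],[0,0,0],[0,0,0]])

```text
clock: 20.1
position: [0.6702, -0.0764, 0.1863]
tool_rot: [-0.086, 1.222, -1.272]
force: [-0.5, 1.6, 0.9]
grip_width: 0.0236
```

```bash
python3 - <<'E'
from h import *
avgF(8); go(deck(-.006),rdeck())
s=monitor.observe(); c=optics.camera_params('scene'); M=RM(s['tool_rot'])
foot=s['position']+M@[.0834,0,0]; print(foot,np.linalg.norm(foot-ring)*1e3,np.degrees(np.arccos(-M[:,0]@n)),proj(c,foot))
f=optics.grab_frame('wrist')[:,:,::-1]; b=optics.grab_frame('scene')[:,:,::-1]
cv2.imwrite('pics/c6.png',np.hstack([cv2.resize(f[120:320,225:425],(400,400)),cv2.resize(b[220:300,275:355],(400,400),interpolation=2)]))
E
```

```text
F [-0.58  0.87  1.17] along n 1.44
t 20.5 pos [ 0.6702 -0.0764  0.1863] F [-0.55  0.85  1.07] w 0.0235 
 total [-0.   -0.02  0.  ] [ 0.    0.   -0.01] rows 1 each [-0.002 -0.021  0.003] [ 0.005  0.002 -0.006]
[ 0.67859595 -0.1037038   0.10788451] 0.6754479762408345 0.03699707568108825 [314.61310515 274.19656786]
```

View pics/c6.png

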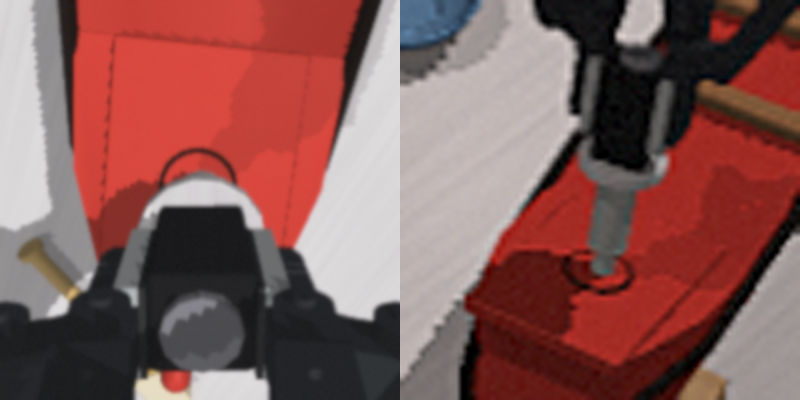

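The tip sits centrally in the ring. The force is 2.65 N above the free baseline, which is about half travel, and the pose is steady. Handing in.

```bash
python3 - <<'E'
from h import *
bot.job_done(); s=monitor.observe(); print(s['clock'],s['position'],s['force'],s['grip_width'])
E
```

```text
the job is handed in; nothing more can be done
the job is handed in; nothing more can be done
```

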